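# Swap the sprinkle tub and the sugar shaker on the slanted rack

## Robot

A 7-joint arm with a two-finger parallel gripper is mounted at the origin on a cart in front of the work surface, level with it; the furniture and walls round the work are solid. World frame = base frame: x ahead of the robot, y to its left, z up, the work surface at z = 0. Lengths are in m, angles in rad, forces in N, time in s.
With the tool pointing down it reaches from about 0.35 to 0.9 m from the base axis. Payload 8.1 kg.
Tool frame: the origin (TCP) lies between the finger pads; the fingertips stand 8 mm ahead of it and the grasp point (between the pads) lies 11 mm behind it (arm.tcp_to_tips is the distance from the TCP to the fingertips, in m); z points along the fingers, x is the direction in which the jaws open and shut, and the axes are right-handed (so a half turn about z gives the same grasp; the last joint's range is limited). The gripper opens to 92 mm and grips with 3 to 60 N. Pads are 19 mm wide; open, the fingers measure 130 mm over their backs; the gripper's body (75 mm by 190 mm) begins 47 mm behind the grasp point.
Start: joints at [1.035, 0.434, 0.025, 1.573, -0.012, 1.134, -0.075], TCP at [0.262, -0.567, 0.235] pointing down, gripper open.
Joint ranges: [-2.62, 2.62], [-0.44, 2.09], [-1.27, 1.32], [0.08, 2.57], [-1.32, 4.46], [0.12, 2], [-2.74, 2.74]. Speed limits (rad/s): [2.22, 2.22, 3.01, 3.01, 3.14, 3.14, 3.14].

## Interface

Orientations are given as a rotation vector (axis times angle).
In Python, from cell import arm, eyes gives the robot as it stands.
- The arm moves only by the tool play_rows, never from a script. Its argument "rows" is a list of rows, each a list of 3 entries, a list of its own where there are three numbers: the shift along the tool's x, y, z each as a share of 50 cm, from -1 to 1, then the turn, a rotation vector about the tool's x, y, z each as a share of 60 degrees, from -1 to 1, then the opening, from -1 (shut) to 1 (fully open), so that 0 is half open. In form: [[[dx, dy, dz], [ax, ay, az], grip], ...]. A call has 1 to 10 rows; each row is the pose to reach, as a shift and turn from the pose commanded when the call began, along the tool's axes at that moment; what a row does not reach only later rows make up. A row lasts 1/10 s, in which the tool goes at most 50 mm and 8.59 degrees, less where a joint would pass 70% of its speed; a pose out of reach is approached as far as the arm can. A call with a number of a shift or a turn outside -1 to 1 is refused whole. A call with a gripper value outside its range is refused whole. The fingers move at their own pace and stop on an object; "newtons" is the grip in N (left out, the last holds). Time passes only in rows, so rows that repeat a pose let the fingers close. It gives the time, the measured TCP pose, the force and the opening at its end, in the units of the state.
- arm.observe(): the state, without advancing time (a new reading comes with each control period).
- eyes.get_image(name): name is "side" or "top" or "wrist"; returns (picture, depth): 420x560x3 uint8, red, green, blue; 420x560 float32, m along the optical axis (not along the pixel's ray), 0 where there is no reading.
- eyes.get_calibration(name): a dict with "intrinsics" (3x3 intrinsics, pixels), "k1" (the pictures are not rectified: a ray, as slopes to the right and down, at radius r is drawn at 1 + k1 r^2 times it, then the intrinsics apply), "R" (3x3) and "t" (3): a world point X has camera coordinates R X + t. Camera axes: x right, y down, z forward; pixel columns grow to the right and rows downward; lengths in m; the calibration is good to about 2 mm. A picture is of the moment at which its call begins: read the wrist's pose just before it. get_calibration takes no time and is no camera call; for the wrist camera it gives the pose at the moment of the call.
- arm.sign_off(): hands the job in, once; it reports no verdict.
The state is a dict: "clock": time; "joints": joint angles; "dq": joint speeds; "joint_efforts": joint torques, N m; "position": TCP position; "ee_rot": TCP orientation; "force": force on the tool from outside, world axes, zero at the start; "ft_torque": the same for the moment, N m; "width": opening from 0.0 (shut) to 1.0 (fully open).
Only numpy, scipy, OpenCV 4.12 (cv2) and the standard library are available. Lean on these libraries where they do the work, as an engineer would, in place of code of your own. Each camera call takes 0.05 s, during which the arm holds its last target.

## Task

The sprinkle tub and the tall sugar shaker stand in each other's bays of the slanted wooden rack: swap them, so that each sits fully down in the bay where the other one stood, lid up and leaning with the rack (it may rest against the front lip). Stand one on the bare table meanwhile if you like, but never lay either on its side, and leave the mug, the tumbler and the bell-shaped biscuit cutter where they are.

Things in the scene. Friction and masses are not known exactly. Their poses are not given: they have to be found in the camera images.
- jar_rack: Fixed wooden rack, 206 mm wide, 120 deep, 85 high. Origin on the table under its middle, z up, +x to its back, +y to its left. Its deck slopes 25 degrees to face the front: normal (-0.423, 0, 0.906) in this frame, through (0, +-0.055, 0.055), the middles of two bays side by side. The table on its right (-y), 130 to 230 mm from its middle, is free.
- bay_left (a point): Middle of the left (+y) bay's floor, on the sloping deck, 55 mm above the table; axes as the rack's. The bay is 66 mm wide (y) between rails 10 mm thick and 21 mm high, and 55 mm deep along the slope between a front lip 40 mm high and a back fence 14 mm high (heights along the deck's normal).
- bay_right (a point): Middle of the right (-y) bay's floor, on the deck, 55 mm above the table, 110 mm from the left one. Axes and bay as for the left. A container let go away from the lip may tip forward a little and rest on the lip.
- tub: The short one: round plastic sprinkle tub with a label and a slightly wider white lid, 42 mm across the body, 44 mm across the lid (upper 15 mm), 70 mm tall, about 0.11 kg. Origin at the centre of its underside, z along its axis to the lid. It starts in one of the bays, its axis along the deck's normal.
- shaker: The tall one: plain steel sugar shaker, a cylinder 46 mm across with a domed sieve lid (47 mm across, from 80 mm up), 96 mm tall, about 0.22 kg. Origin at the centre of its underside, z along its axis to the lid. It starts in the other bay, its axis along the deck's normal.
- mug: White mug, 83 mm across, 68 mm high, standing on the table left of the rack; handle along its +y. Origin under it. Leave alone.
- tumbler: Clear glass tumbler, 81 mm across, 91 mm high, on the table behind the rack. Origin under its centre. Leave alone.
- bell: Bell-shaped steel biscuit cutter, 84x70 mm, 25 mm high, on the table in front of the rack. Origin under its centre. Leave alone.
Mind the look-alikes: they are no part of the job. There is more than one size of the jar_rack; the job needs the larger.

How it is judged:
By the outcome, as a careful person would: the job done as asked, in the order asked, and still so for the second after the job is handed in, with the robot touching nothing.
It also fails if it takes over 61 s, if anything falls off the work surface, if the arm or the gripper's body presses on something with over 40 N, if the wrist force passes 120 N, or if a joint passes its speed limit or range.

## Working session

There is one attempt and no reset: what is moved stays moved. The work goes in short steps, Python scripts to look and compute and a tool call to move; the robot and the scene stay as the last step left them, time stands still between calls to the robot, and variables do not carry over. Pictures are saved under pics/ and viewed, and the job is handed in when it is done.

Besides the shell and the picture viewer there is one more tool, called after "Call:" as a command line: name --argument value ..., lists and objects as JSON in quotes. play_rows: Moves the arm, as the interface text tells. Its arguments: {"type":"object","properties":{"rows":{"type":"array","items":{"type":"array"}},"newtons":{"type":"number"}},"required":["rows"]}

```bash
ls; mkdir -p pics; python3 - <<'E'
from cell import arm, eyes
import cv2,numpy as np
print(arm.observe())
for n in ["side","top","wrist"]:
    c=eyes.get_calibration(n)
    im,d=eyes.get_image(n)
    cv2.imwrite(f"pics/{n}0.png",im[:,:,::-1]); np.save(f"pics/{n}0.npy",d)
    print(n,c)
E
```

```text
pics
{'clock': 0.0, 'joints': array([ 1.03537482,  0.43519623,  0.02496228,  1.57410887, -0.01160737,
        1.13396694, -0.07511027]), 'dq': array([ 0.00013074,  0.00152023, -0.00081495, -0.00020604,  0.00150635,
       -0.0016758 ,  0.00199907]), 'joint_efforts': array([ 1.98068547e-04, -6.67855239e+01,  9.85229574e-01, -3.14456785e+01,
       -6.04183367e-02,  4.27922665e-02,  1.64908761e-04]), 'position': array([ 0.26189552, -0.56693677,  0.23395688]), 'ee_rot': array([-2.64595923e+00,  1.69233632e+00,  2.13133669e-03]), 'force': array([ 0.91415608, -0.02122491, -0.43262661]), 'ft_torque': array([ 0.01966142, -0.01554484,  0.00095092]), 'width': 1.0014981577649964}
side {'intrinsics': array([[493.74587596,   0.        , 275.88330351],
       [  0.        , 493.74587596, 206.36611531],
       [  0.        ,   0.        ,   1.        ]]), 'k1': -0.14869956764555992, 'R': array([[ 0.99657052, -0.08020201,  0.02036769],
       [-0.03815996, -0.66384425, -0.74689667],
       [ 0.07342359,  0.74355797, -0.66462811]]), 't': array([-0.53882213,  0.16959353,  0.88447649])}
top {'intrinsics': array([[459.00457971,   0.        , 278.82324183],
       [  0.        , 459.00457971, 210.30961135],
       [  0.        ,   0.        ,   1.        ]]), 'k1': -0.05915121764642312, 'R': array([[ 0.02293196, -0.99973068, -0.00356271],
       [-0.99007121, -0.02221575, -0.13880009],
       [ 0.13868356,  0.0067103 , -0.99031401]]), 't': array([0.1145155 , 0.56345467, 1.00642168])}
wrist {'intrinsics': array([[357.43259608,   0.        , 269.60617553],
       [  0.        , 357.43259608, 208.82977116],
       [  0.        ,   0.        ,   1.        ]]), 'k1': 0.00013581727919834605, 'R': array([[ 0.41983304, -0.90759881, -0.00214948],
       [-0.87908122, -0.40722826,  0.24775258],
       [-0.22573528, -0.10212515, -0.96882095]]), 't': array([-0.62331763, -0.03156193,  0.39019498])}
```

View pics/side0.png

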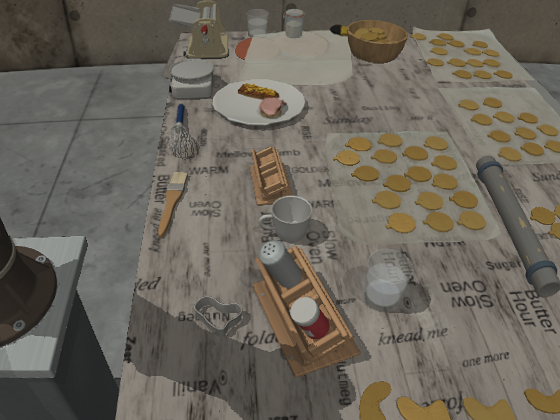

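View pics/top0.png

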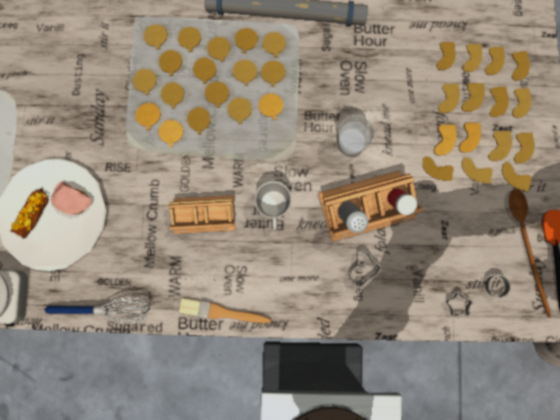

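View pics/wrist0.png

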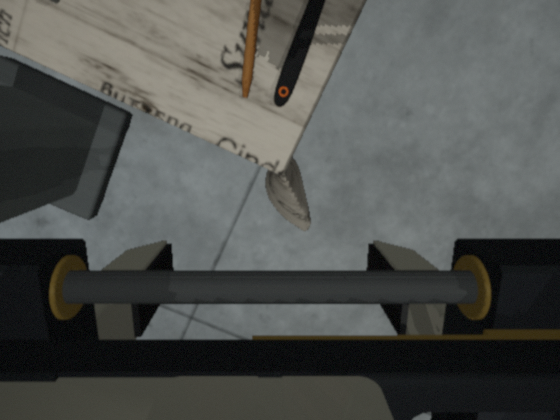

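```bash
cat > h.py <<'E'
import cv2,numpy as np
from scipy.spatial.transform import Rotation as Ro
def rays(c,uv):
    K=c["intrinsics"];k=c["k1"]
    p=(np.asarray(uv,float)-[K[0,2],K[1,2]])/[K[0,0],K[1,1]]
    s=p.copy()
    for _ in range(20): s=p/(1+k*(s**2).sum(-1,keepdims=True))
    return np.concatenate([s,np.ones(s.shape[:-1]+(1,))],-1)
def cloud(c,d):
    h,w=d.shape
    uv=np.stack(np.meshgrid(np.arange(w),np.arange(h)),-1)
    X=rays(c,uv)*d[...,None]
    return (X-c["t"])@c["R"]
def proj(c,X):
    X=np.atleast_2d(X)@c["R"].T+c["t"]
    s=X[:,:2]/X[:,2:]; s=s*(1+c["k1"]*(s**2).sum(1,keepdims=True))
    return s*[c["intrinsics"][0,0],c["intrinsics"][1,1]]+c["intrinsics"][:2,2]
def onplane(c,uv,z):
    r=rays(c,uv)@c["R"]; o=-c["t"]@c["R"]
    return o+r*((z-o[2])/r[...,2:])
E
python3 - <<'E'
from cell import arm, eyes
from h import *
for n,(x0,y0,x1,y1) in dict(side=(180,180,420,380),top=(240,100,440,290)).items():
    im=cv2.imread(f"pics/{n}0.png")[y0:y1,x0:x1]
    s=3 if n=="side" else 3
    cv2.imwrite(f"pics/{n}0c.png",cv2.resize(im,None,fx=s,fy=s,interpolation=cv2.INTER_CUBIC))
    c=eyes.get_calibration(n);d=np.load(f"pics/{n}0.npy")
    P=cloud(c,d);
    m=(d>0)&(P[...,0]>.35)&(P[...,0]<.8)&(P[...,1]<.1)&(P[...,1]>-.3)
    print(n,np.percentile(P[m][:,2],[1,10,50,90,99,99.9]))
    Q=P[m&(P[...,2]>.03)]
    print(Q.min(0),Q.max(0))
    np.save(f"pics/{n}_P.npy",P)
E
```

```text
side [-0.00419912 -0.00267602 -0.00050535  0.07218386  0.1311407   0.14337228]
[ 0.50209436 -0.19145691  0.03025314] [0.77390981 0.09992254 0.14686443]
top [-0.00329078 -0.00109852  0.00191704  0.06796702  0.13620943  0.14675921]
[ 0.40907908 -0.18910753  0.03001074] [0.77329099 0.03155034 0.15037303]
```

View pics/side0c.png

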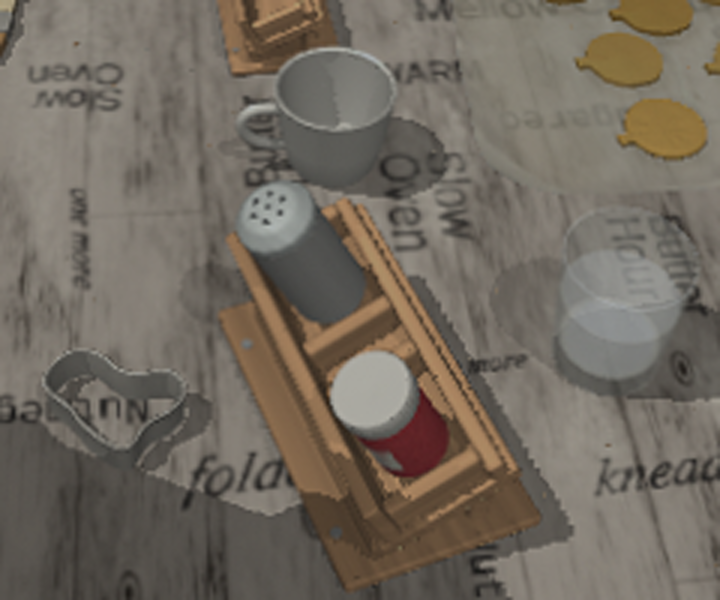

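View pics/top0c.png

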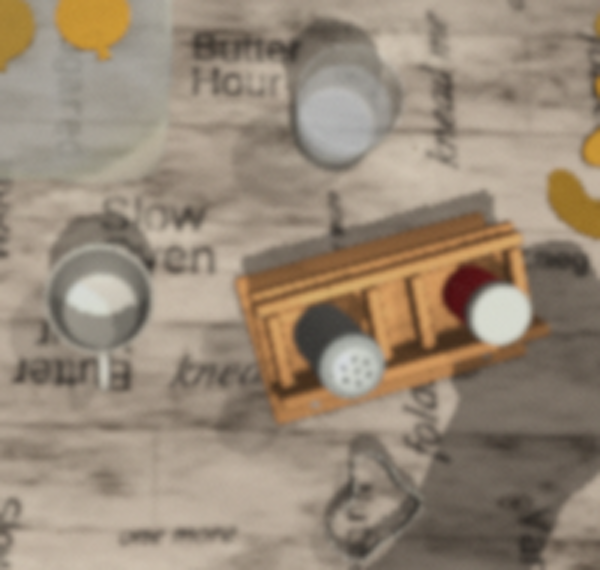

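```bash
python3 - <<'E'
from cell import arm, eyes
from h import *
cs=eyes.get_calibration("side");ct=eyes.get_calibration("top")
for n,c,L in (("side",cs,[(253.3,285),(296.7,376),(360,353.3)]),("top",ct,[(333.3,240.7),(319.3,194),(422.7,208.3)])):
  for z in (0,.008):
    P=onplane(c,np.array(L),z); print(n,z,P.round(4).tolist(), [np.linalg.norm(P[i+1]-P[i]).round(4) for i in range(2)],[np.degrees(np.arctan2(*(P[i+1]-P[i])[:2][::-1])).round(1) for i in range(2)])
# clouds in rotated frame
P=np.concatenate([np.load("pics/top_P.npy").reshape(-1,3),np.load("pics/side_P.npy").reshape(-1,3)])
m=(P[:,0]>.42)&(P[:,0]<.75)&(P[:,1]>-.22)&(P[:,1]<.04)
P=P[m]; np.save("pics/P.npy",P)
E
```

```text
side 0 [[0.4984, 0.0042, 0.0], [0.5592, -0.1901, 0.0], [0.6704, -0.1563, 0.0]] [np.float64(0.2036), np.float64(0.1163)] [np.float64(-72.6), np.float64(16.9)]
side 0.008 [[0.4982, -0.0023, 0.008], [0.5583, -0.1945, 0.008], [0.6683, -0.1611, 0.008]] [np.float64(0.2014), np.float64(0.115)] [np.float64(-72.6), np.float64(16.9)]
top 0 [[0.4972, -0.0019, 0.0], [0.6076, 0.0322, 0.0], [0.5787, -0.2145, 0.0]] [np.float64(0.1155), np.float64(0.2483)] [np.float64(17.1), np.float64(-96.7)]
top 0.008 [[0.4965, -0.0009, 0.008], [0.6061, 0.0329, 0.008], [0.5775, -0.212, 0.008]] [np.float64(0.1147), np.float64(0.2465)] [np.float64(17.1), np.float64(-96.7)]
```

```bash
cat >> h.py <<'E'
U=np.array([.9063,0,.4226]);N=np.array([-.4226,0,.9063]);V=np.array([0,1.,0])
def RW(pose,p):
    x,y,a=pose;c,s=np.cos(a),np.sin(a)
    return np.atleast_2d(p)@np.array([[c,-s,0],[s,c,0],[0,0,1]]).T+[x,y,0]
def bayp(sgn,u,v,n): return np.array([0,.055*sgn,.055])+u*U+v*V+n*N
def circ(sgn,u,v,n,r):
    return np.array([bayp(sgn,u+r*np.cos(t),v+r*np.sin(t),n) for t in np.linspace(0,2*np.pi,41)])
def draw(im,c,X,s,off,col):
    p=((proj(c,X)-off+.5)*s-.5)
    cv2.polylines(im,[np.round(p*16).astype(int)],False,col,1,cv2.LINE_AA,4)
E
cat > ov.py <<'E'
import sys
from cell import eyes
from h import *
pose=(float(sys.argv[1]),float(sys.argv[2]),np.radians(float(sys.argv[3])))
du=float(sys.argv[4]) if len(sys.argv)>4 else 0
for n,(x0,y0,x1,y1) in dict(side=(220,220,380,380),top=(300,150,440,260)).items():
    s=5
    im=cv2.imread(f"pics/{n}0.png")[y0:y1,x0:x1]
    im=cv2.resize(im,None,fx=s,fy=s,interpolation=cv2.INTER_CUBIC)
    if n=="side": s=s
    c=eyes.get_calibration(n);o=np.array([x0,y0])
    B=np.array([[-.06,-.103,0],[-.06,.103,0],[.06,.103,0],[.06,-.103,0],[-.06,-.103,0]])
    draw(im,c,RW(pose,B),s,o,(255,0,0))
    for sg in(1,-1):
        draw(im,c,RW(pose,np.array([bayp(sg,u,v,0) for u,v in((-.0275,-.033),(.0275,-.033),(.0275,.033),(-.0275,.033),(-.0275,-.033))])),s,o,(0,255,0))
        draw(im,c,RW(pose,np.array([bayp(sg,-.0275,v,.04) for v in(-.033,.033)])),s,o,(0,255,255))
        draw(im,c,RW(pose,np.array([bayp(sg,.0275,v,.014) for v in(-.033,.033)])),s,o,(255,255,0))
        r,h=((.0235,.08) if sg==1 else (.022,.07))
        for hh,rr in((0,r),(h,r)): draw(im,c,RW(pose,circ(sg,du,0,hh,rr)),s,o,(255,0,255))
    cv2.imwrite(f"pics/ov_{n}_{sys.argv[5] if len(sys.argv)>5 else 'a'}.png",im)
E
python3 ov.py .585 -.077 17
```

```text
(no output)
```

View pics/ov_side_a.png

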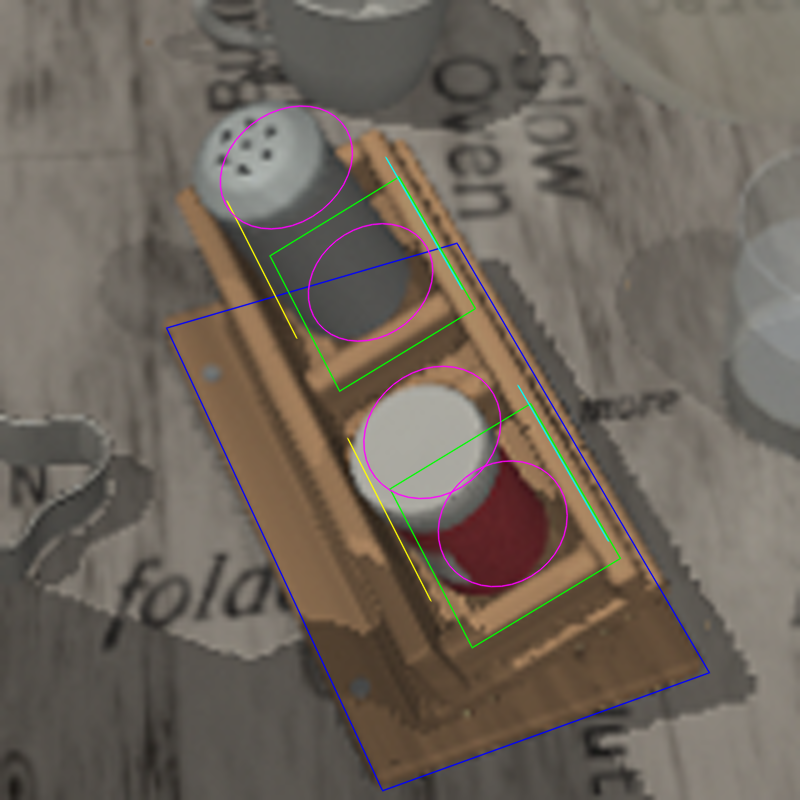

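View pics/ov_top_a.png

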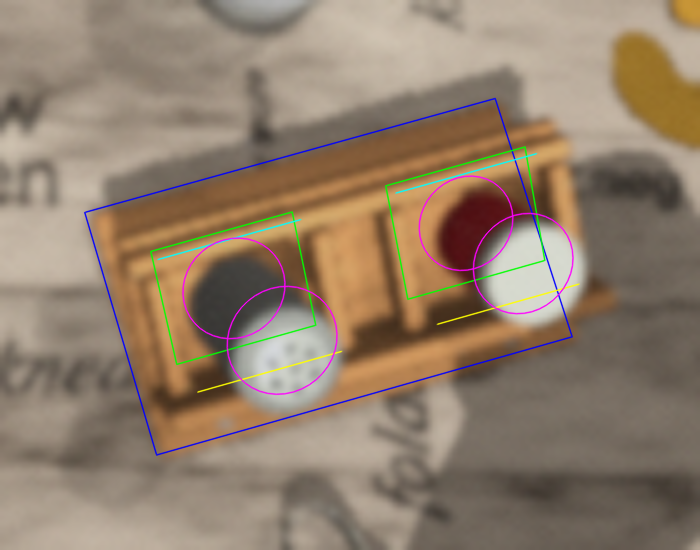

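```bash
python3 - <<'E'
from cell import eyes
from h import *
for n,L in dict(top=dict(lid=(300+530/5,150+270/5),shk=(300+287/5,150+350/5),deckmid=(300+355/5,150+275/5),lipL=(300+200/5,150+410/5),lipR=(300+590/5,150+298/5),fence=(300+340/5,150+190/5)),
  side=dict(lid=(220+420/5,220+440/5),shk=(220+255/5,220+150/5),rail=(220+380/5,220+340/5),lip=(220+300/5,220+425/5),fence=(220+450/5,220+230/5),base=(220+200/5,220+400/5))).items():
  P=np.load(f"pics/{n}_P.npy")
  for k,(u,v) in L.items():
    u,v=int(u),int(v); print(n,k,(u,v),np.median(P[v-1:v+2,u-1:u+2].reshape(-1,3),0).round(4))
# deck frame cross section
P=np.load("pics/P.npy")
pose=(.585,-.077,np.radians(17))
c,s=np.cos(pose[2]),np.sin(pose[2])
Q=(P-[pose[0],pose[1],0])@np.array([[c,-s,0],[s,c,0],[0,0,1]])
m=(abs(Q[:,1])<.014)
q=Q[m]
for a in np.arange(-.09,.09,.006):
    w=q[(q[:,0]>=a)&(q[:,0]<a+.006)][:,2]
    if len(w): print(round(a,3),len(w),np.percentile(w,[5,25,50,75,95]).round(3))
E
```

```text
top lid (406, 204) [ 0.569  -0.1418  0.1194]
top shk (357, 220) [ 0.5294 -0.0334  0.1448]
top deckmid (371, 205) [ 0.5754 -0.0803  0.0545]
top lipL (340, 232) [ 0.5103 -0.0071  0.0797]
top lipR (418, 209) [ 0.565  -0.1794  0.0788]
top fence (368, 188) [ 0.611  -0.0696  0.0757]
side lid (304, 308) [ 0.5696 -0.142   0.1185]
side shk (271, 250) [ 0.5265 -0.0405  0.1414]
side rail (296, 288) [ 0.5679 -0.0663  0.0724]
side lip (280, 305) [ 0.5375 -0.103   0.0773]
side fence (310, 266) [ 0.5981 -0.0164  0.0699]
side base (260, 300) [ 0.5086 -0.0381  0.0083]
-0.09 76 [-0.003 -0.002 -0.001  0.     0.004]
-0.084 76 [-0.003 -0.002 -0.001  0.001  0.003]
-0.078 74 [-0.003 -0.001 -0.001  0.     0.003]
-0.072 80 [-0.003 -0.002 -0.001  0.001  0.004]
-0.066 98 [-0.003 -0.001  0.005  0.008  0.011]
-0.06 129 [0.007 0.009 0.011 0.075 0.078]
-0.054 132 [0.007 0.009 0.077 0.079 0.081]
-0.048 127 [0.007 0.009 0.021 0.07  0.077]
-0.042 44 [0.053 0.057 0.061 0.064 0.066]
-0.036 68 [0.042 0.046 0.051 0.058 0.065]
-0.03 83 [0.043 0.045 0.048 0.059 0.068]
-0.024 75 [0.046 0.05  0.053 0.065 0.073]
-0.018 71 [0.049 0.053 0.058 0.066 0.074]
-0.012 71 [0.052 0.055 0.058 0.07  0.077]
-0.006 73 [0.055 0.057 0.06  0.073 0.079]
0.0 84 [0.057 0.059 0.062 0.072 0.082]
0.006 80 [0.06  0.062 0.065 0.07  0.084]
0.012 133 [0.063 0.066 0.079 0.081 0.084]
0.018 58 [0.079 0.081 0.082 0.084 0.086]
0.024 55 [0.069 0.071 0.072 0.074 0.078]
0.03 47 [0.067 0.069 0.071 0.072 0.075]
0.042 24 [0.008 0.01  0.012 0.014 0.016]
0.048 28 [0.009 0.011 0.012 0.012 0.014]
0.054 21 [0.001 0.002 0.007 0.01  0.013]
0.06 39 [-0.002 -0.001  0.001  0.002  0.004]
0.066 73 [-0.003 -0.002 -0.     0.001  0.004]
0.072 69 [-0.003 -0.002 -0.     0.001  0.003]
0.078 72 [-0.003 -0.002 -0.001  0.     0.003]
0.084 66 [-0.003 -0.002 -0.001  0.001  0.002]
```

```bash
cat > fit.py <<'E'
from h import *
from scipy.optimize import least_squares
def box(p,lo,hi):
    lo,hi=np.array(lo),np.array(hi);q=np.abs(p-(lo+hi)/2)-(hi-lo)/2
    return np.linalg.norm(np.maximum(q,0),axis=1)+np.minimum(q.max(1),0)
def cyl(p,u,v,r,h):
    q=np.stack([np.hypot(p[:,0]-u,p[:,1]-v)-r,np.abs(p[:,2]-h/2)-h/2],1)
    return np.linalg.norm(np.maximum(q,0),axis=1)+np.minimum(q.max(1),0)
def local(P,x,y,a):
    c,s=np.cos(a),np.sin(a)
    Q=(P-[x,y,0])@np.array([[c,-s,0],[s,c,0],[0,0,1]])-[0,0,.055]
    return np.stack([Q@U,Q[:,1],Q@N],1)
def sdf(D,t):
    L=[box(D,[-.0275,-.098,-.01],[.0275,.098,0]),box(D,[-.0355,-.098,-.01],[-.0275,.098,.04]),box(D,[.0275,-.098,-.01],[.0355,.098,.014])]
    for s in(1,-1):
        for w in(1,-1):
            a=.055*s+w*.033;b=a+w*.01
            L.append(box(D,[-.0275,min(a,b),-.01],[.0275,max(a,b),.021]))
    L.append(np.minimum(cyl(D,t[3],t[4],.023,.08),cyl(D,t[3],t[4],.0225,.093)))
    L.append(np.minimum(cyl(D,t[5],t[6],.021,.07),cyl(D-[0,0,.055],t[5],t[6],.022,.015)))
    return np.min(L,0)
def fit(P,t0):
    def f(t):
        return sdf(local(P,*t[:3]),t)
    return least_squares(f,t0,loss="soft_l1",f_scale=.002,x_scale=[.01,.01,.1,.01,.01,.01,.01])
if __name__=="__main__":
    t0=[.58,-.08,np.radians(17),0,.055,0,-.055]
    for n in("top","side"):
        P=np.load(f"pics/{n}_P.npy").reshape(-1,3)
        D=local(P,*t0[:3]);m=(D[:,2]>-.005)&(abs(D[:,0])<.05)&(abs(D[:,1])<.115)&(P[:,2]>.035)
        for it in range(2):
            r=fit(P[m],t0 if it==0 else r.x)
        e=sdf(local(P[m],*r.x[:3]),r.x)
        print(n,m.sum(),r.x.round(4),np.degrees(r.x[2]).round(2),"med",np.median(abs(e)),np.percentile(abs(e),90))
E
python3 fit.py
```

```text
top 3770 [ 5.788e-01 -7.840e-02  2.959e-01 -4.000e-04  5.660e-02 -2.000e-04
 -5.920e-02] 16.95 med 0.0012210559084452031 0.003877907836288907
side 5917 [ 0.5804 -0.0794  0.304  -0.0022  0.0585 -0.0019 -0.0569] 17.42 med 0.0009105874889521887 0.0027080558297788242
```

```bash
python3 ov.py .5797 -.079 17.2 0 b
```

```text
(no output)
```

View pics/ov_side_b.png

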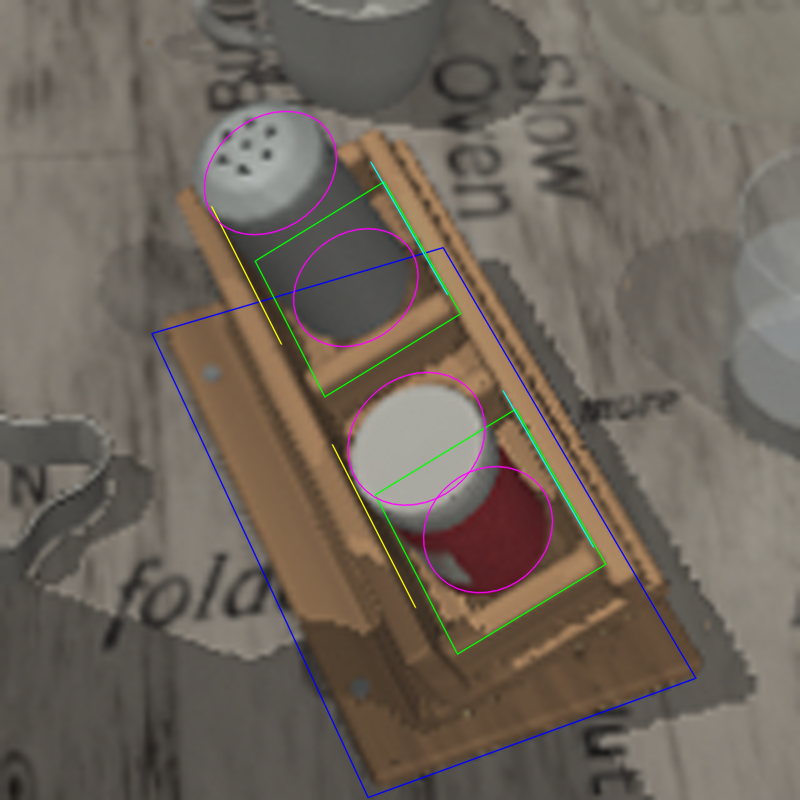

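View pics/ov_top_b.png

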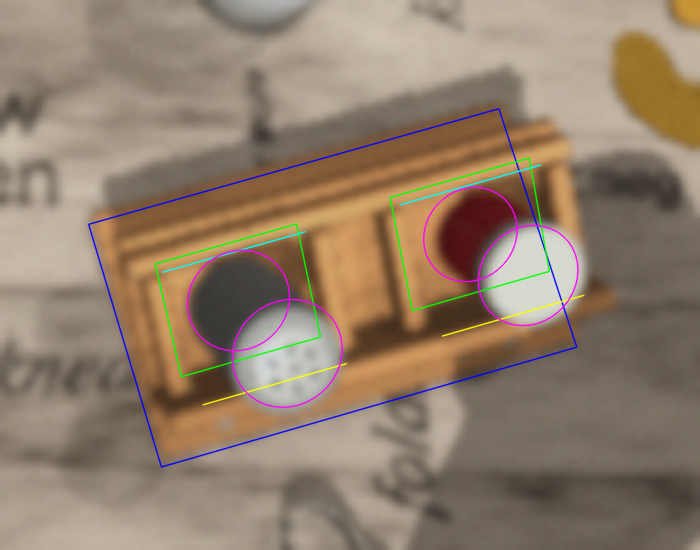

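```bash
cat > plan.py <<'E'
from cell import arm
from h import *
POSE=(.5797,-.079,np.radians(17.2))
def rotw(tilt):  # tool rot: tilt in deg about rack y (25 = along deck normal)
    a=np.radians(tilt);n=np.array([-np.sin(a),0,np.cos(a)])
    z=-n;x=-V;y=np.cross(z,x)
    c,s=np.cos(POSE[2]),np.sin(POSE[2]);Rz=np.array([[c,-s,0],[s,c,0],[0,0,1]])
    return Rz@np.stack([x,y,z],1)
def go(p,Rt):
    """p: TCP world; shares from measured pose"""
    o=arm.observe();R0=Ro.from_rotvec(o["ee_rot"]).as_matrix()
    d=R0.T@(np.asarray(p)-o["position"]);w=Ro.from_matrix(R0.T@Rt).as_rotvec()
    print("now",o["clock"],o["position"].round(4),"F",o["force"].round(1),"w",round(o["width"],3))
    print("target",np.round(p,4),"shares",(d/.5).round(4).tolist(),(w/np.radians(60)).round(4).tolist(),"mm",(d*1000).round(1),"deg",np.degrees(w).round(1))
def bay(sg,u,v,n): return RW(POSE,bayp(sg,u,v,n))[0]   # tcp at n above deck
def tab(x,y,z): return RW(POSE,[x,y,z])[0]
E
python3 - <<'E'
from plan import *
go(bay(1,-.001,.0025,.051+.12),rotw(25))
from cell import eyes
c=eyes.get_calibration("wrist");o=arm.observe()
R0=Ro.from_rotvec(o["ee_rot"]).as_matrix()
print("cam in tool",R0.T@(-c["R"].T@c["t"]-o["position"]))
# free spot check
P=np.load("pics/top_P.npy").reshape(-1,3)
from fit import local
q=tab(0,-.185,0);print("spot",q)
m=np.hypot(P[:,0]-q[0],P[:,1]-q[1])<.06
print(np.percentile(P[m][:,2],[1,50,99]))
E
```

```text
now 0.15 [ 0.2619 -0.5671  0.2341] F [0.7 0.5 0.5] w 1.0
target [ 0.4928 -0.0457  0.2096] shares [-0.7529, -0.8564, 0.05] [0.4162, 0.0287, 0.1243] mm [-376.5 -428.2   25. ] deg [25.   1.7  7.5]
cam in tool [-0.00066079 -0.06640987 -0.15049271]
spot [ 0.63440599 -0.2557265   0.        ]
[-0.0032359   0.00193826  0.01032989]
```

Call:
play_rows --rows '[[[-0.4,-0.45,0],[0.2,0,0.06],1],[[-0.4,-0.45,0],[0.2,0,0.06],1],[[-0.4,-0.45,0],[0.2,0,0.06],1],[[-0.4,-0.45,0],[0.2,0,0.06],1],[[-0.4,-0.45,0],[0.2,0,0.06],1],[[-0.4,-0.45,0],[0.2,0,0.06],1],[[-0.753,-0.856,0.05],[0.416,0.029,0.124],1],[[-0.753,-0.856,0.05],[0.416,0.029,0.124],1],[[-0.753,-0.856,0.05],[0.416,0.029,0.124],1],[[-0.753,-0.856,0.05],[0.416,0.029,0.124],1]]' --newtons 20

```text
clock: 1.15
position: [0.4633, -0.1097, 0.2161]
ee_rot: [-2.226, 1.645, -0.367]
force: [1.5, -0.7, -0.7]
width: 0.998
```

```bash
python3 - <<'E'
from plan import *
go(bay(1,-.001,.0025,.051+.12),rotw(25))
E
```

```text
now 1.15 [ 0.4633 -0.1097  0.2161] F [ 1.5 -0.7 -0.7] w 0.998
target [ 0.4928 -0.0457  0.2096] shares [-0.105, -0.0797, 0.0514] [-0.0004, -0.0024, -0.0014] mm [-52.5 -39.9  25.7] deg [-0.  -0.1 -0.1]
```

Call:
play_rows --rows '[[[0,0,0],[0,0,0],1],[[0,0,0],[0,0,0],1]]'

```text
clock: 1.35
position: [0.4638, -0.1094, 0.2162]
ee_rot: [-2.231, 1.638, -0.365]
force: [0.1, -0.3, 0.3]
width: 0.999
```

```bash
python3 - <<'E'
from plan import *
go(bay(1,-.001,.0025,.051+.12),rotw(25))
E
```

```text
now 1.35 [ 0.4638 -0.1094  0.2162] F [ 0.1 -0.3  0.3] w 0.999
target [ 0.4928 -0.0457  0.2096] shares [-0.1041, -0.0792, 0.0514] [0.0002, 0.0001, 0.0039] mm [-52.1 -39.6  25.7] deg [0.  0.  0.2]
```

Tracking is exact. Finish the approach and look with the wrist camera.

Call:
play_rows --rows '[[[-0.104,-0.079,0.051],[0,0,0.004],1],[[-0.104,-0.079,0.051],[0,0,0.004],1],[[-0.104,-0.079,0.051],[0,0,0.004],1]]'

```text
clock: 1.65
position: [0.4934, -0.046, 0.2097]
ee_rot: [-2.226, 1.644, -0.364]
force: [-0.6, -0.8, 0.7]
width: 1.0
```

```bash
cat > wr.py <<'E'
import sys
from plan import *
from cell import eyes
c=eyes.get_calibration("wrist");im,d=eyes.get_image("wrist")
im=im[:,:,::-1].copy();cv2.imwrite(f"pics/{sys.argv[1]}_raw.png",im);np.save(f"pics/{sys.argv[1]}.npy",d);np.save(f"pics/{sys.argv[1]}_P.npy",cloud(c,d))
z=np.zeros(2)
for sg in(1,-1):
    draw(im,c,RW(POSE,np.array([bayp(sg,u,v,0) for u,v in((-.0275,-.033),(.0275,-.033),(.0275,.033),(-.0275,.033),(-.0275,-.033))])),1,z,(0,255,0))
    draw(im,c,RW(POSE,np.array([bayp(sg,-.0275,v,.04) for v in(-.033,.033)])),1,z,(0,255,255))
    draw(im,c,RW(POSE,np.array([bayp(sg,.0275,v,.014) for v in(-.033,.033)])),1,z,(255,255,0))
cv2.imwrite(f"pics/{sys.argv[1]}.png",im)
E
python3 wr.py w1
```

```text
(no output)
```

View pics/w1.png

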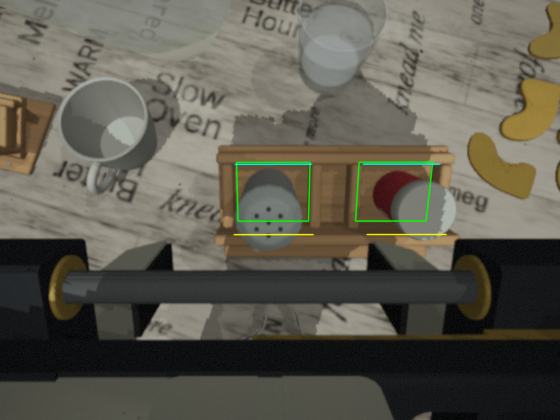

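```bash
python3 - <<'E'
from fit import *
t0=[.5797,-.079,np.radians(17.2),0,.055,0,-.055]
P=np.load("pics/w1_P.npy")[:240].reshape(-1,3)
D=local(P,*t0[:3]);m=(D[:,2]>-.005)&(abs(D[:,0])<.05)&(abs(D[:,1])<.115)&(P[:,2]>.035)
r=fit(P[m],t0);r=fit(P[m],r.x)
e=sdf(local(P[m],*r.x[:3]),r.x)
print(m.sum(),r.x.round(4),np.degrees(r.x[2]),np.median(abs(e)),np.percentile(abs(e),90))
D=local(P,*r.x[:3])
E
```

```text
22471 [ 5.789e-01 -7.720e-02  3.041e-01 -2.000e-04  5.680e-02 -6.000e-04
 -5.820e-02] 17.42218051765086 0.0006155138260564999 0.002679992448392311
```

```bash
sed -i 's/^POSE=.*/POSE=(.579,-.0775,np.radians(17.35))/' plan.py; python3 - <<'E'
from plan import *
go(bay(1,0,.0018,.053),rotw(25))
E
```

```text
now 1.7 [ 0.4929 -0.0475  0.2096] F [-0.5 -0.1  0.1] w 1.001
target [ 0.5407 -0.03    0.103 ] shares [-0.0055, -0.0022, 0.2362] [0.0004, -0.002, -0.0047] mm [ -2.8  -1.1 118.1] deg [ 0.  -0.1 -0.3]
```

Call:
play_rows --rows '[[[-0.005,-0.002,0.06],[0,0,-0.004],1],[[-0.005,-0.002,0.12],[0,0,-0.004],1],[[-0.005,-0.002,0.17],[0,0,-0.004],1],[[-0.005,-0.002,0.21],[0,0,-0.004],1],[[-0.005,-0.002,0.236],[0,0,-0.004],1],[[-0.005,-0.002,0.236],[0,0,-0.004],1],[[-0.005,-0.002,0.236],[0,0,-0.004],1]]'

```text
clock: 2.4
position: [0.5402, -0.0317, 0.1032]
ee_rot: [-2.228, 1.645, -0.366]
force: [-0.3, 0.1, -0.2]
width: 0.997
```

```bash
python3 - <<'E'
from plan import *
go(bay(1,0,.0018,.053),rotw(25))
E
python3 wr.py w2
```

```text
now 2.4 [ 0.5402 -0.0317  0.1032] F [-0.3  0.1 -0.2] w 0.997
target [ 0.5407 -0.03    0.103 ] shares [-0.0031, -0.0016, 0.0011] [0.001, -0.0033, -0.0031] mm [-1.6 -0.8  0.5] deg [ 0.1 -0.2 -0.2]
```

View pics/w2.png

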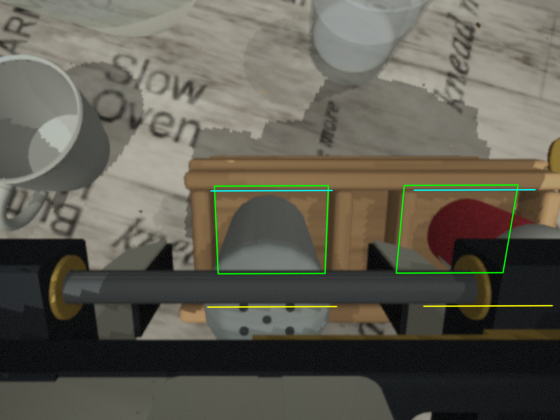

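Call:
play_rows --rows '[[[0,0,0],[0,0,0],-1],[[0,0,0],[0,0,0],-1],[[0,0,0],[0,0,0],-1],[[0,0,0],[0,0,0],-1],[[0,0,0],[0,0,0],-1],[[0,0,0],[0,0,0],-1],[[0,0,0],[0,0,0],-1],[[0,0,0],[0,0,0],-1]]' --newtons 30

```text
clock: 3.25
position: [0.5406, -0.03, 0.1032]
ee_rot: [-2.229, 1.642, -0.366]
force: [-0.1, -1.2, 1.0]
width: 0.497
```

Call:
play_rows --rows '[[[0,0,-0.05],[0,0,0],-1],[[0,0,-0.1],[0,0,0],-1],[[0,0,-0.18],[0,0,0],-1],[[0,0,-0.27],[0,0,0],-1],[[0,0,-0.27],[0,0,0],-1]]'

```text
clock: 3.75
position: [0.4864, -0.0477, 0.23]
ee_rot: [-2.226, 1.641, -0.375]
force: [0.9, -0.6, -3.1]
width: 0.495
```

```bash
python3 - <<'E'
from plan import *
go(tab(0,-.19,.14),rotw(0))
E
```

```text
now 3.75 [ 0.4864 -0.0477  0.23  ] F [ 0.9 -0.6 -3.1] w 0.495
target [ 0.6357 -0.2589  0.14  ] shares [0.4904, -0.0672, 0.234] [-0.4212, -0.0063, -0.0022] mm [245.2 -33.6 117. ] deg [-25.3  -0.4  -0.1]
```

Call:
play_rows --rows '[[[0.1,0,0],[0,0,0],-1],[[0.2,0,0],[0,0,0],-1],[[0.29,0,0],[0,0,0],-1],[[0.38,0,0.0],[-0.05,0,0],-1],[[0.45,-0.01,0.03],[-0.13,0,0],-1],[[0.49,-0.02,0.08],[-0.22,0,0],-1],[[0.49,-0.04,0.15],[-0.32,0,0],-1],[[0.49,-0.067,0.21],[-0.42,-0.006,0],-1],[[0.49,-0.067,0.234],[-0.421,-0.006,0],-1],[[0.49,-0.067,0.234],[-0.421,-0.006,0],-1]]'

```text
clock: 4.75
position: [0.635, -0.2542, 0.1294]
ee_rot: [2.532, -1.856, -0.019]
force: [-1.0, 0.1, -3.2]
width: 0.496
```

```bash
python3 - <<'E'
from plan import *
go(tab(0,-.19,.058),rotw(0))
from cell import eyes
for n in("side","top"):
    im,d=eyes.get_image(n);cv2.imwrite(f"pics/{n}2.png",im[:,:,::-1])
im=cv2.imread("pics/side2.png")[180:420,200:440]
cv2.imwrite("pics/side2c.png",cv2.resize(im,None,fx=2.4,fy=2.4))
E
```

```text
now 4.75 [ 0.635  -0.2542  0.1294] F [-1.   0.1 -3.2] w 0.496
target [ 0.6357 -0.2589  0.058 ] shares [0.0104, 0.0003, 0.1428] [0.0082, 0.0082, 0.003] mm [ 5.2  0.1 71.4] deg [0.5 0.5 0.2]
```

View pics/side2c.png

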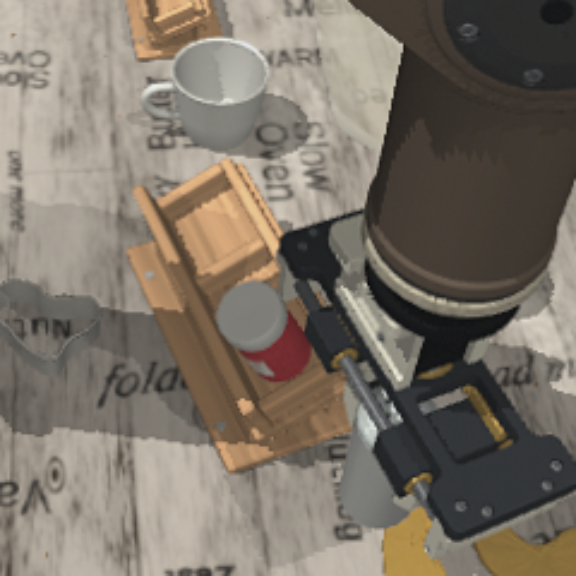

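```bash
python3 - <<'E'
from plan import *
go(tab(0,-.20,.058),rotw(0))
E
```

```text
now 4.85 [ 0.6338 -0.258   0.1332] F [-1.2 -0.6 -1.9] w 0.497
target [ 0.6386 -0.2684  0.058 ] shares [0.0236, -0.004, 0.1503] [0.0056, 0.0046, -0.0015] mm [11.8 -2.  75.2] deg [ 0.3  0.3 -0.1]
```

Call:
play_rows --rows '[[[0.024,-0.004,0.0],[0,0,0],-1],[[0.024,-0.004,0.04],[0,0,0],-1],[[0.024,-0.004,0.08],[0,0,0],-1],[[0.024,-0.004,0.11],[0,0,0],-1],[[0.024,-0.004,0.13],[0,0,0],-1],[[0.024,-0.004,0.14],[0,0,0],-1],[[0.024,-0.004,0.14],[0,0,0],-1],[[0.024,-0.004,0.14],[0,0,0],-1]]'

```text
clock: 5.65
position: [0.6404, -0.2682, 0.0648]
ee_rot: [2.53, -1.862, -0.008]
force: [-1.2, -0.6, -1.0]
width: 0.497
```

```bash
python3 - <<'E'
from plan import *
go(tab(0,-.20,.054),rotw(0))
E
```

```text
now 5.65 [ 0.6404 -0.2682  0.0648] F [-1.2 -0.6 -1. ] w 0.497
target [ 0.6386 -0.2684  0.054 ] shares [-0.0006, 0.0035, 0.0217] [0.0034, 0.0037, -0.001] mm [-0.3  1.7 10.8] deg [ 0.2  0.2 -0.1]
```

Call:
play_rows --rows '[[[0,0,0.005],[0.003,0.003,0],-1],[[0,0,0.01],[0.003,0.003,0],-1],[[0,0,0.014],[0.003,0.003,0],-1],[[0,0,0.018],[0.003,0.003,0],-1],[[0,0,0.018],[0.003,0.003,0],-1],[[0,0,0.018],[0.003,0.003,0],-1]]'

```text
clock: 6.25
position: [0.6408, -0.2683, 0.059]
ee_rot: [-2.53, 1.862, -0.001]
force: [-10.6, 3.4, 26.4]
width: 0.497
```

Call:
play_rows --rows '[[[0,0,-0.003],[0,0,0],-1],[[0,0,-0.004],[0,0,0],-1],[[0,0,-0.004],[0,0,0],-1]]'

```text
clock: 6.55
position: [0.6406, -0.2682, 0.0591]
ee_rot: [-2.53, 1.862, -0.0]
force: [-3.6, 0.5, 11.7]
width: 0.497
```

```bash
python3 - <<'E'
from plan import *
go(tab(0,-.20,.054),rotw(0))
E
```

```text
now 6.55 [ 0.6406 -0.2682  0.0591] F [-3.6  0.5 11.7] w 0.497
target [ 0.6386 -0.2684  0.054 ] shares [-0.0008, 0.0039, 0.0102] [-0.0003, -0.0, -0.001] mm [-0.4  1.9  5.1] deg [-0.  -0.  -0.1]
```

Call:
play_rows --rows '[[[0,0,-0.002],[0,0,0],-1],[[0,0,-0.002],[0,0,0],-1],[[0,0,-0.002],[0,0,0],0.5],[[0,0,-0.002],[0,0,0],0.5],[[0,0,-0.002],[0,0,0],0.5],[[0,0,-0.002],[0,0,0],0.5]]'

```text
clock: 7.15
position: [0.6399, -0.2679, 0.0578]
ee_rot: [2.53, -1.862, -0.003]
force: [0.4, -0.3, 0.7]
width: 0.74
```

```bash
python3 - <<'E'
from plan import *
o=arm.observe();print(o["position"],o["ee_rot"],o["force"],o["width"])
E
python3 wr.py w3
```

```text
[ 0.63985309 -0.26790001  0.05782626] [ 2.52986275 -1.86205434 -0.00342549] [ 0.42547675 -0.28725632  0.73619119] 0.7404088900419412
```

View pics/w3.png

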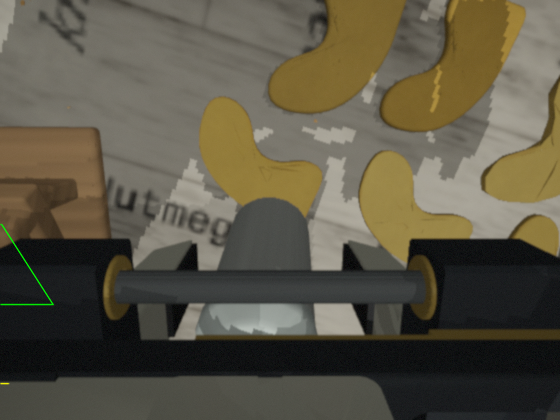

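Call:
play_rows --rows '[[[0,0,-0.06],[0,0,0],0.5],[[0,0,-0.14],[0,0,0],0.5],[[0,0,-0.22],[0,0,0],0.5],[[0,-0.02,-0.3],[0,0,0],0.5],[[-0.1,0.1,-0.3],[0,0,0],1],[[-0.2,0.2,-0.3],[0,0,0],1],[[-0.3,0.2,-0.3],[0,0,0],1],[[-0.3,0.2,-0.3],[0,0,0],1]]'

```text
clock: 8.0
position: [0.4979, -0.1533, 0.2085]
ee_rot: [2.529, -1.863, -0.003]
force: [0.8, 0.3, 0.3]
width: 0.996
```

```bash
python3 - <<'E'
from plan import *
from cell import eyes
from fit import local
o=arm.observe();print(o["position"],o["width"])
for n in("side","top"):
    c=eyes.get_calibration(n)
    im,d=eyes.get_image(n);cv2.imwrite(f"pics/{n}3.png",im[:,:,::-1]);np.save(f"pics/{n}3_P.npy",cloud(c,d))
im=cv2.imread("pics/side3.png")[220:420,230:430]
cv2.imwrite("pics/side3c.png",cv2.resize(im,None,fx=3,fy=3))
im=cv2.imread("pics/top3.png")[140:290,310:510]
cv2.imwrite("pics/top3c.png",cv2.resize(im,None,fx=3.5,fy=3.5))
E
```

```text
[ 0.49789175 -0.15327426  0.20846748] 0.9957241857366987
```

View pics/side3c.png

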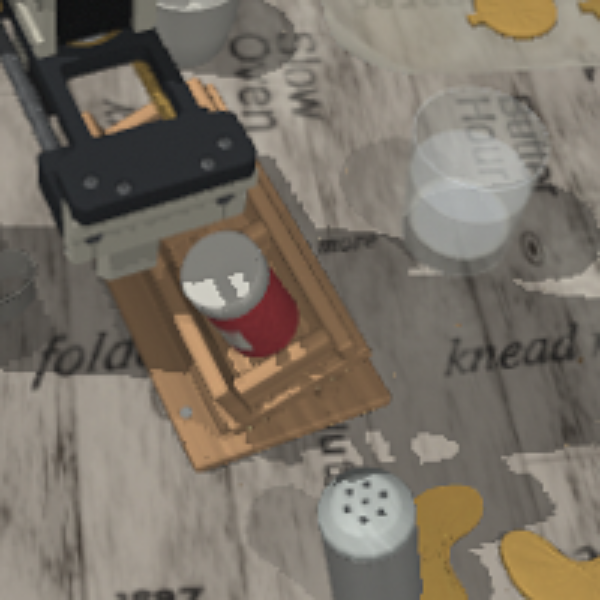

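View pics/top3c.png

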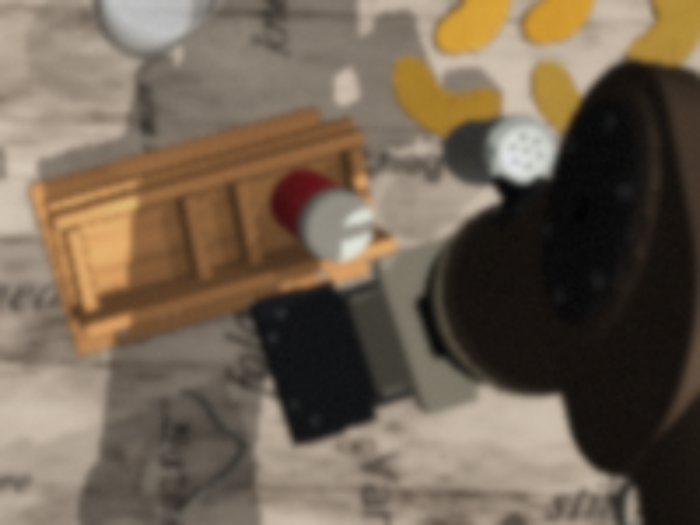

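```bash
python3 - <<'E'
import numpy as np
P=np.load("pics/top3_P.npy")
# dome at top3c (522,150)-> 
u,v=int(310+522/3.5),int(140+150/3.5);print(u,v,P[v-2:v+3,u-2:u+3].reshape(-1,3).mean(0))
for (a,b) in((420,90),(470,108),(555,85),(430,210)):
    u,v=int(310+a/3.5),int(140+b/3.5);print("cookie",P[v-1:v+2,u-1:u+2].reshape(-1,3).mean(0))
S=np.load("pics/side3_P.npy");
u,v=int(230+365/3),int(220+500/3);print(S[v-2:v+3,u-2:u+3].reshape(-1,3).mean(0))
from fit import cyl
from scipy.optimize import least_squares
for X in(P,S):
    X=X.reshape(-1,3);m=(np.hypot(X[:,0]-.64,X[:,1]+.268)<.04)&(X[:,2]>.02);X=X[m]
    f=lambda t:np.minimum(cyl(np.c_[X[:,0]-t[2]*X[:,2],X[:,1]-t[3]*X[:,2],X[:,2]-t[4]],t[0],t[1],.023,.08),cyl(np.c_[X[:,0]-t[2]*X[:,2],X[:,1]-t[3]*X[:,2],X[:,2]-t[4]],t[0],t[1],.0215,.093))
    r=least_squares(f,[.64,-.268,0,0,0],loss="soft_l1",f_scale=.002);print(m.sum(),r.x.round(4))
E
```

```text
459 182 [ 0.62361005 -0.26513499  0.09911358]
cookie [ 0.68312015 -0.23243527  0.0067529 ]
cookie [ 0.67154038 -0.26582083  0.00748464]
cookie [ 0.68777091 -0.32476687  0.00789018]
cookie [ 5.99282769e-01 -2.37329248e-01 -3.00711125e-05]
[ 0.62208029 -0.26476513  0.09657576]
497 [ 0.6398 -0.2688 -0.1596  0.0181  0.005 ]
1292 [ 0.6396 -0.2671 -0.1633  0.0036  0.0027]
```

```bash
python3 - <<'E'
from plan import *
t=9
R=rotw(t)
p=np.array([.6315,-.2674,.055])
go(p-R[:,2]*.10,R)
# clearance of spot
P=np.load("pics/top3_P.npy").reshape(-1,3);q=tab(-.03,-.192,0);print(q)
m=(np.hypot(P[:,0]-q[0],P[:,1]-q[1])<.028);print(np.percentile(P[m][:,2],[50,90,99]))
E
```

```text
now 8.1 [ 0.4968 -0.1501  0.2086] F [ 0.7 -0.1 -0.3] w 0.996
target [ 0.6166 -0.2721  0.1538] shares [0.3052, -0.155, 0.1083] [0.1526, 0.0036, 0.0033] mm [152.6 -77.5  54.1] deg [9.2 0.2 0.2]
[ 0.6076209  -0.26971042  0.        ]
[0.07631404 0.09928904 0.10166226]
```

Call:
play_rows --rows '[[[0.1,0,0],[0,0,0],0.6],[[0.2,-0.05,0],[0.05,0,0],0.6],[[0.305,-0.1,0.05],[0.1,0,0],0.6],[[0.305,-0.155,0.108],[0.15,0.003,0.003],0.6],[[0.305,-0.155,0.108],[0.15,0.003,0.003],0.6],[[0.305,-0.155,0.108],[0.15,0.003,0.003],0.6],[[0.305,-0.155,0.108],[0.15,0.003,0.003],0.6]]'

```text
clock: 8.8
position: [0.6194, -0.2768, 0.155]
ee_rot: [-2.425, 1.79, -0.142]
force: [0.1, 0.0, 0.1]
width: 0.799
```

```bash
python3 - <<'E'
from plan import *
go(np.array([.6315,-.2674,.055]),rotw(9))
E
```

```text
now 8.8 [ 0.6194 -0.2768  0.155 ] F [0.1 0.  0.1] w 0.799
target [ 0.6315 -0.2674  0.055 ] shares [-0.0112, 0.0028, 0.2021] [0.0012, -0.0023, -0.0031] mm [ -5.6   1.4 101. ] deg [ 0.1 -0.1 -0.2]
```

Call:
play_rows --rows '[[[-0.01,0.002,0],[0,0,0],0.6],[[-0.01,0.002,0.06],[0,0,0],0.6],[[-0.01,0.002,0.12],[0,0,0],0.6],[[-0.01,0.002,0.17],[0,0,0],0.6],[[-0.01,0.002,0.2],[0,0,0],0.6],[[-0.01,0.002,0.2],[0,0,0],0.6],[[-0.01,0.002,0.2],[0,0,0],0.6]]'

```text
clock: 9.5
position: [0.6322, -0.2682, 0.0564]
ee_rot: [-2.424, 1.79, -0.143]
force: [-0.3, 0.9, 0.2]
width: 0.801
```

```bash
python3 - <<'E'
from plan import *
go(np.array([.6315,-.2674,.055]),rotw(9))
E
python3 wr.py w4
```

```text
now 9.5 [ 0.6322 -0.2682  0.0564] F [-0.3  0.9  0.2] w 0.801
target [ 0.6315 -0.2674  0.055 ] shares [-0.002, 0.0014, 0.0027] [0.0004, -0.0028, -0.0036] mm [-1.   0.7  1.3] deg [ 0.  -0.2 -0.2]
```

View pics/w4.png

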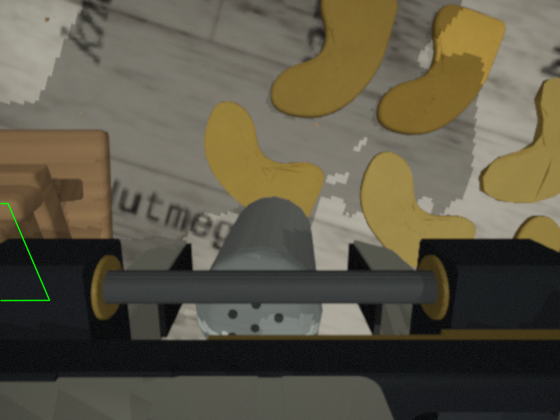

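Call:
play_rows --rows '[[[0,0,0],[0,0,0],-1],[[0,0,0],[0,0,0],-1],[[0,0,0],[0,0,0],-1],[[0,0,0],[0,0,0],-1],[[0,0,0],[0,0,0],-1],[[0,0,-0.04],[0,0,0],-1],[[0,0,-0.08],[0,0,0],-1],[[0,0,-0.08],[0,0,0],-1]]'

```text
clock: 10.35
position: [0.6269, -0.2709, 0.097]
ee_rot: [-2.423, 1.79, -0.147]
force: [-0.0, -0.5, -2.5]
width: 0.499
```

```bash
python3 - <<'E'
from plan import *
go(tab(-.035,-.2,.070),rotw(0))
E
```

```text
now 10.35 [ 0.6269 -0.2709  0.097 ] F [-0.  -0.5 -2.5] w 0.499
target [ 0.6052 -0.2788  0.07  ] shares [0.0023, 0.0541, 0.046] [-0.1513, -0.0042, -0.0045] mm [ 1.1 27.1 23. ] deg [-9.1 -0.3 -0.3]
```

Call:
play_rows --rows '[[[0,0.02,0],[-0.05,0,0],-1],[[0,0.04,0.01],[-0.1,-0.004,0],-1],[[0.002,0.054,0.025],[-0.151,-0.004,-0.004],-1],[[0.002,0.054,0.035],[-0.151,-0.004,-0.004],-1],[[0.002,0.054,0.046],[-0.151,-0.004,-0.004],-1],[[0.002,0.054,0.046],[-0.151,-0.004,-0.004],-1],[[0.002,0.054,0.046],[-0.151,-0.004,-0.004],-1]]'

```text
clock: 11.05
position: [0.6038, -0.2779, 0.0676]
ee_rot: [2.531, -1.861, -0.005]
force: [-0.3, 0.3, -2.2]
width: 0.498
```

```bash
python3 - <<'E'
from plan import *
go(tab(-.035,-.2,.053),rotw(0))
from cell import eyes
im,d=eyes.get_image("side");im=im[240:420,230:430,::-1]
cv2.imwrite("pics/side4c.png",cv2.resize(im,None,fx=3.3,fy=3.3))
E
python3 wr.py w5
```

```text
now 11.05 [ 0.6038 -0.2779  0.0676] F [-0.3  0.3 -2.2] w 0.498
target [ 0.6052 -0.2788  0.053 ] shares [0.0026, -0.0022, 0.0291] [0.0019, 0.0025, -0.0004] mm [ 1.3 -1.1 14.6] deg [ 0.1  0.1 -0. ]
```

View pics/side4c.png

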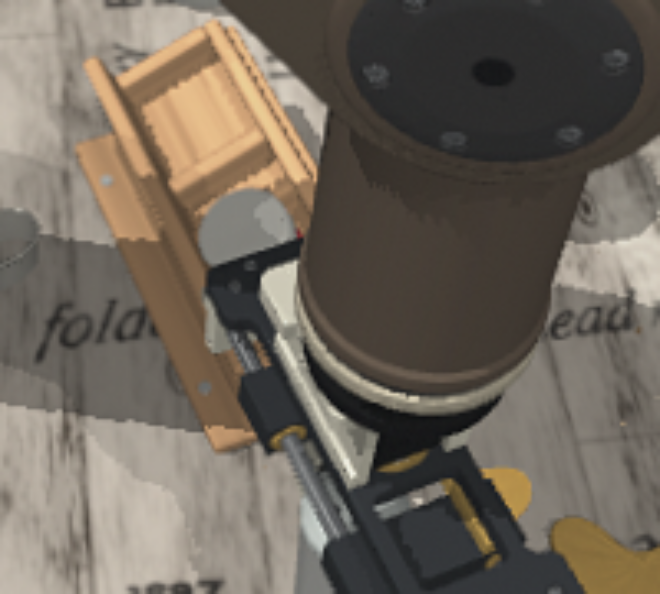

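View pics/w5.png

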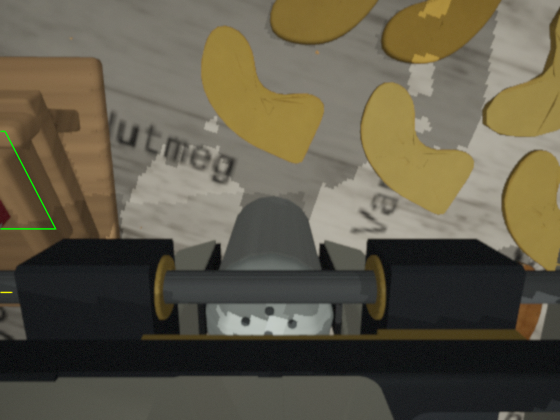

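Call:
play_rows --rows '[[[0,0,0.008],[0,0,0],-1],[[0,0,0.014],[0,0,0],-1],[[0,0,0.019],[0,0,0],-1],[[0,0,0.023],[0,0,0],-1],[[0,0,0.023],[0,0,0],-1]]'

```text
clock: 11.65
position: [0.6038, -0.2776, 0.0558]
ee_rot: [2.531, -1.86, -0.006]
force: [-0.1, 0.2, -2.8]
width: 0.5
```

Call:
play_rows --rows '[[[0,0,0.004],[0,0,0],-1],[[0,0,0.004],[0,0,0],-1]]'

```text
clock: 11.85
position: [0.6039, -0.2777, 0.054]
ee_rot: [2.531, -1.86, -0.006]
force: [0.1, 0.3, -3.0]
width: 0.499
```

Call:
play_rows --rows '[[[0,0,0.004],[0,0,0],-1],[[0,0,0.004],[0,0,0],-1]]'

```text
clock: 12.05
position: [0.6045, -0.278, 0.0527]
ee_rot: [2.531, -1.861, -0.004]
force: [0.5, -0.9, 0.3]
width: 0.499
```

Call:
play_rows --rows '[[[0,0,0.001],[0,0,0],-1],[[0,0,0.001],[0,0,0],0.5],[[0,0,0.001],[0,0,0],0.5],[[0,0,0.001],[0,0,0],0.5],[[0,0,0.001],[0,0,0],0.5],[[0,0,-0.08],[0,0,0],0.5],[[0,0,-0.18],[0,0,0],0.5],[[0,0,-0.26],[0,0,0],0.5],[[0,0,-0.34],[0,0,0],1],[[0,0,-0.34],[0,0,0],1]]'

```text
clock: 13.05
position: [0.6074, -0.2791, 0.2289]
ee_rot: [-2.529, 1.86, -0.01]
force: [0.2, -0.1, 0.2]
width: 0.877
```

```bash
python3 - <<'E'
from plan import *
go(bay(-1,0,-.003,.035+.13),rotw(25))
E
python3 wr.py w6
```

```text
now 13.05 [ 0.6074 -0.2791  0.2289] F [ 0.2 -0.1  0.2] w 0.877
target [ 0.5297 -0.1537  0.2045] shares [-0.286, 0.0737, 0.0472] [0.4112, -0.0037, 0.0007] mm [-143.    36.9   23.6] deg [24.7 -0.2  0. ]
```

View pics/w6.png

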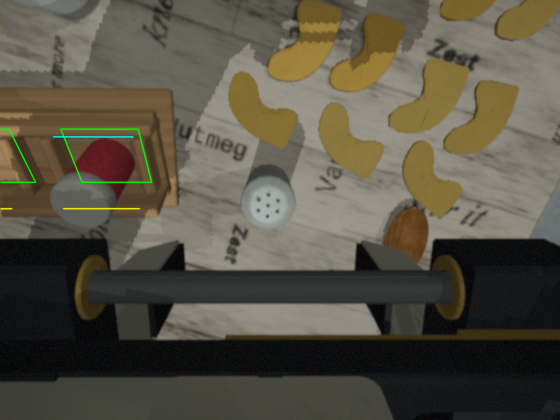

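Call:
play_rows --rows '[[[-0.1,0.02,0],[0.1,0,0],1],[[-0.2,0.05,0.01],[0.23,0,0],1],[[-0.286,0.07,0.03],[0.35,0,0],1],[[-0.286,0.074,0.047],[0.411,-0.004,0],1],[[-0.286,0.074,0.047],[0.411,-0.004,0],1],[[-0.286,0.074,0.047],[0.411,-0.004,0],1],[[-0.286,0.074,0.047],[0.411,-0.004,0],1]]'

```text
clock: 13.8
position: [0.5283, -0.1531, 0.1999]
ee_rot: [-2.233, 1.642, -0.351]
force: [0.0, -0.1, 0.7]
width: 1.003
```

```bash
python3 - <<'E'
from plan import *
go(bay(-1,0,-.003,.045),rotw(25))
E
python3 wr.py w7
```

```text
now 13.8 [ 0.5283 -0.1531  0.1999] F [ 0.  -0.1  0.7] w 1.003
target [ 0.5781 -0.1385  0.0958] shares [0.0032, -0.0079, 0.2326] [0.0074, 0.0052, -0.0015] mm [  1.6  -4.  116.3] deg [ 0.4  0.3 -0.1]
```

View pics/w7.png

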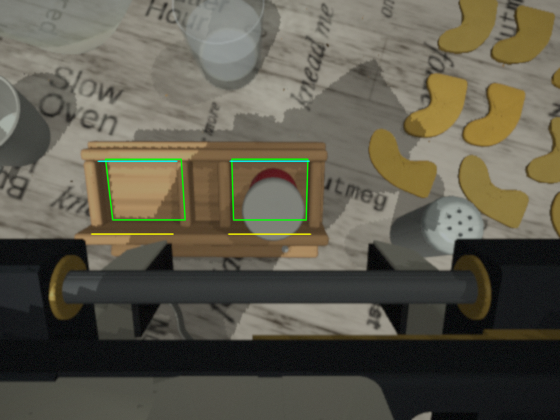

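Call:
play_rows --rows '[[[0.003,-0.008,0.05],[0.007,0.005,0],1],[[0.003,-0.008,0.11],[0.007,0.005,0],1],[[0.003,-0.008,0.16],[0.007,0.005,0],1],[[0.003,-0.008,0.2],[0.007,0.005,0],1],[[0.003,-0.008,0.232],[0.007,0.005,0],1],[[0.003,-0.008,0.232],[0.007,0.005,0],1],[[0.003,-0.008,0.232],[0.007,0.005,0],1]]'

```text
clock: 14.55
position: [0.577, -0.1375, 0.0954]
ee_rot: [-2.229, 1.64, -0.36]
force: [1.0, 0.6, 0.4]
width: 1.001
```

```bash
python3 - <<'E'
from plan import *
go(bay(-1,0,-.003,.045),rotw(25))
E
```

```text
now 14.55 [ 0.577  -0.1375  0.0954] F [1.  0.6 0.4] w 1.001
target [ 0.5781 -0.1385  0.0958] shares [0.0027, -0.0018, -0.0001] [0.001, 0.0017, -0.0011] mm [ 1.3 -0.9 -0. ] deg [ 0.1  0.1 -0.1]
```

Call:
play_rows --rows '[[[0.002,-0.001,0],[0,0,0],-1],[[0.002,-0.001,0],[0,0,0],-1],[[0.002,-0.001,0],[0,0,0],-1],[[0.002,-0.001,0],[0,0,0],-1],[[0.002,-0.001,0],[0,0,0],-1],[[0.002,-0.001,0],[0,0,0],-1],[[0.002,-0.001,0],[0,0,0],-1]]' --newtons 20

```text
clock: 15.25
position: [0.5768, -0.1387, 0.0955]
ee_rot: [-2.228, 1.641, -0.361]
force: [0.2, -0.9, 1.0]
width: 0.47
```

Call:
play_rows --rows '[[[0,0,-0.04],[0,0,0],-1],[[0,0,-0.08],[0,0,0],-1],[[0,0,-0.13],[0,0,0],-1],[[0,0,-0.13],[0,0,0],-1],[[0,0,-0.13],[0,0,0],-1]]'

```text
clock: 15.75
position: [0.5508, -0.1471, 0.1545]
ee_rot: [-2.228, 1.641, -0.362]
force: [0.5, -1.0, -1.8]
width: 0.473
```

```bash
python3 - <<'E'
from plan import *
go(bay(1,0,0,.045+.065),rotw(25))
E
python3 wr.py w8
```

```text
now 15.75 [ 0.5508 -0.1471  0.1545] F [ 0.5 -1.  -1.8] w 0.473
target [ 0.5182 -0.0389  0.1547] shares [-0.226, -0.0019, 0.0007] [0.0006, 0.0002, -0.0018] mm [-113.    -0.9    0.4] deg [ 0.   0.  -0.1]
```

View pics/w8.png

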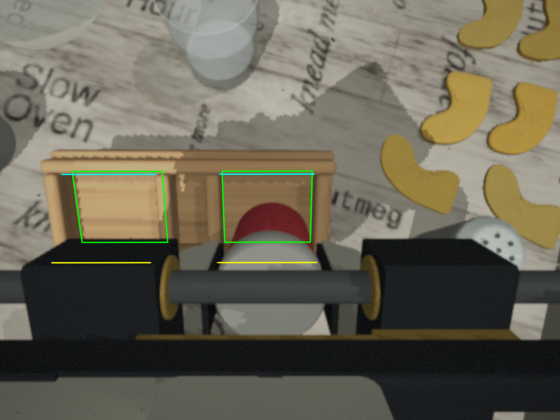

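Call:
play_rows --rows '[[[-0.08,-0.001,0],[0,0,0],-1],[[-0.16,-0.002,0],[0,0,0],-1],[[-0.226,-0.002,0],[0,0,0],-1],[[-0.226,-0.002,0],[0,0,0],-1],[[-0.226,-0.002,0],[0,0,0],-1],[[-0.226,-0.002,0],[0,0,0],-1]]'

```text
clock: 16.4
position: [0.5184, -0.0393, 0.1545]
ee_rot: [-2.228, 1.642, -0.361]
force: [-0.7, -0.3, -0.9]
width: 0.471
```

```bash
python3 - <<'E'
from plan import *
go(bay(1,0,0,.045),rotw(25))
E
python3 wr.py w9
```

```text
now 16.4 [ 0.5184 -0.0393  0.1545] F [-0.7 -0.3 -0.9] w 0.471
target [ 0.5444 -0.0307  0.0958] shares [-0.0008, -0.0004, 0.1297] [0.0014, 0.0009, -0.0023] mm [-0.4 -0.2 64.8] deg [ 0.1  0.1 -0.1]
```

View pics/w9.png

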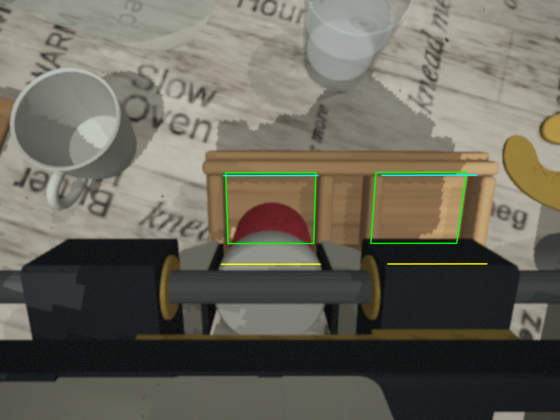

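Descend to 4 mm short, then feel for the deck.

Call:
play_rows --rows '[[[0,0,0.04],[0,0,0],-1],[[0,0,0.075],[0,0,0],-1],[[0,0,0.1],[0,0,0],-1],[[0,0,0.115],[0,0,0],-1],[[0,0,0.122],[0,0,0],-1],[[0,0,0.122],[0,0,0],-1]]'

```text
clock: 17.05
position: [0.5426, -0.0312, 0.0994]
ee_rot: [-2.228, 1.642, -0.36]
force: [-0.1, 0.5, -1.8]
width: 0.474
```

Call:
play_rows --rows '[[[0,0,0.003],[0,0,0],-1],[[0,0,0.006],[0,0,0],-1],[[0,0,0.006],[0,0,0],-1]]'

```text
clock: 17.35
position: [0.5439, -0.0307, 0.0973]
ee_rot: [-2.228, 1.641, -0.362]
force: [0.7, 0.4, -0.7]
width: 0.473
```

Call:
play_rows --rows '[[[0,0,0.003],[0,0,0],-1],[[0,0,0.005],[0,0,0],-1],[[0,0,0.005],[0,0,0],-1]]'

```text
clock: 17.65
position: [0.5452, -0.031, 0.0955]
ee_rot: [-2.227, 1.642, -0.363]
force: [-4.6, -3.1, 8.5]
width: 0.473
```

Call:
play_rows --rows '[[[0,0,-0.001],[0,0,0],-1],[[0,0,-0.001],[0,0,0],0.6],[[0,0,-0.001],[0,0,0],0.6],[[0,0,-0.001],[0,0,0],0.6],[[0,0,-0.001],[0,0,0],0.6],[[0,0,-0.05],[0,0,0],0.6],[[0,0,-0.12],[0,0,0],0.6],[[0,0,-0.2],[0,0,0],0.6],[[0,0,-0.24],[0,0,0],0.6],[[0,0,-0.24],[0,0,0],0.6]]'

```text
clock: 18.65
position: [0.4971, -0.0462, 0.2064]
ee_rot: [-2.226, 1.64, -0.368]
force: [0.5, 0.6, 0.3]
width: 0.798
```

```bash
python3 wr.py w10; python3 - <<'E'
from plan import *
# shaker fit from w6 (standing on table)
from fit import cyl
from scipy.optimize import least_squares
X=np.load("pics/w6_P.npy")[:238].reshape(-1,3);m=(np.hypot(X[:,0]-.604,X[:,1]+.278)<.045)&(X[:,2]>.02);X=X[m]
def f(t):
    Q=np.c_[X[:,0]-t[2]*X[:,2],X[:,1]-t[3]*X[:,2],X[:,2]-t[4]]
    return np.minimum(cyl(Q,t[0],t[1],.023,.08),cyl(Q,t[0],t[1],.0215,.093))
print(m.sum(),least_squares(f,[.604,-.278,0,0,0],loss="soft_l1",f_scale=.002).x.round(4))
go(np.array([.6042,-.278,.18]),rotw(0))
E
```

```text
2673 [ 0.6045 -0.2778  0.0047  0.002   0.0016]
now 18.7 [ 0.497  -0.0458  0.2049] F [ 0.6  0.7 -1. ] w 0.802
target [ 0.6042 -0.278   0.18  ] shares [0.507, -0.0396, 0.0735] [-0.4182, -0.0005, -0.0017] mm [253.5 -19.8  36.8] deg [-25.1  -0.   -0.1]
```

View pics/w10.png

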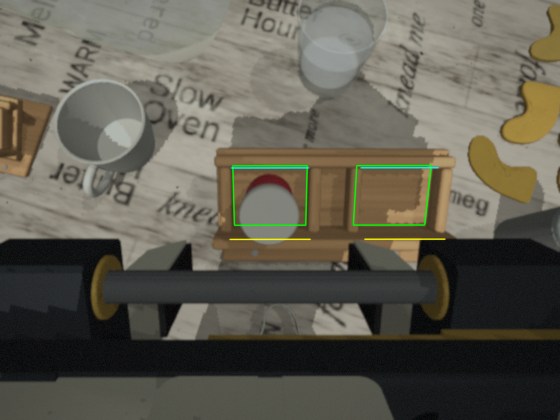

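Call:
play_rows --rows '[[[0.1,0,0],[0,0,0],0.6],[[0.2,0,0],[0,0,0],0.6],[[0.3,-0.01,0],[-0.1,0,0],0.6],[[0.4,-0.02,0],[-0.22,0,0],0.6],[[0.507,-0.03,0.03],[-0.35,0,0],0.6],[[0.507,-0.04,0.073],[-0.418,0,0],0.6],[[0.507,-0.04,0.073],[-0.418,0,0],0.6],[[0.507,-0.04,0.073],[-0.418,0,0],0.6],[[0.507,-0.04,0.073],[-0.418,0,0],0.6],[[0.507,-0.04,0.073],[-0.418,0,0],0.6]]'

```text
clock: 19.7
position: [0.603, -0.278, 0.1791]
ee_rot: [2.529, -1.863, -0.003]
force: [0.0, -1.2, 1.1]
width: 0.803
```

```bash
python3 - <<'E'
from plan import *
go(np.array([.6043,-.278,.053]),rotw(0))
E
```

```text
now 19.7 [ 0.603  -0.278   0.1791] F [ 0.  -1.2  1.1] w 0.803
target [ 0.6043 -0.278   0.053 ] shares [0.001, -0.0028, 0.2523] [0.0015, 0.0011, -0.0021] mm [  0.5  -1.4 126.1] deg [ 0.1  0.1 -0.1]
```

Call:
play_rows --rows '[[[0,-0.002,0.06],[0,0,0],0.6],[[0,-0.002,0.12],[0,0,0],0.6],[[0,-0.002,0.18],[0,0,0],0.6],[[0,-0.002,0.22],[0,0,0],0.6],[[0,-0.002,0.251],[0,0,0],0.6],[[0,-0.002,0.251],[0,0,0],0.6],[[0,-0.002,0.251],[0,0,0],0.6]]'

```text
clock: 20.4
position: [0.6047, -0.2776, 0.054]
ee_rot: [2.529, -1.863, -0.002]
force: [1.2, -0.6, 0.7]
width: 0.799
```

Call:
play_rows --rows '[[[0,0,0],[0,0,0],-1],[[0,0,0],[0,0,0],-1],[[0,0,0],[0,0,0],-1],[[0,0,0],[0,0,0],-1],[[0,0,0],[0,0,0],-1],[[0,0,0],[0,0,0],-1]]' --newtons 30

```text
clock: 21.0
position: [0.6047, -0.2774, 0.0534]
ee_rot: [2.529, -1.862, -0.003]
force: [-0.2, -0.4, 2.4]
width: 0.498
```

Call:
play_rows --rows '[[[0,0,-0.05],[0,0,0],-1],[[0,0,-0.12],[0,0,0],-1],[[0,0,-0.2],[0,0,0],-1],[[0,0,-0.28],[0,0,0],-1],[[0,0,-0.32],[0,0,0],-1],[[0,0,-0.32],[0,0,0],-1],[[0,0,-0.32],[0,0,0],-1]]'

```text
clock: 21.7
position: [0.6043, -0.2769, 0.2119]
ee_rot: [2.529, -1.862, -0.006]
force: [0.0, -0.2, -2.9]
width: 0.501
```

```bash
python3 - <<'E'
from plan import *
go(bay(-1,-.001,0,.053+.10),rotw(25))
E
```

```text
now 21.7 [ 0.6043 -0.2769  0.2119] F [ 0.  -0.2 -2.9] w 0.501
target [ 0.5328 -0.1495  0.1932] shares [-0.2857, 0.0608, 0.0382] [0.4199, 0.0021, -0.0016] mm [-142.8   30.4   19.1] deg [25.2  0.1 -0.1]
```

Call:
play_rows --rows '[[[-0.05,0.01,0],[0.1,0,0],-1],[[-0.12,0.03,0],[0.2,0,0],-1],[[-0.19,0.05,0.01],[0.3,0,0],-1],[[-0.25,0.06,0.03],[0.4,0.002,0],-1],[[-0.286,0.061,0.038],[0.42,0.002,-0.001],-1],[[-0.286,0.061,0.038],[0.42,0.002,-0.001],-1],[[-0.286,0.061,0.038],[0.42,0.002,-0.001],-1],[[-0.286,0.061,0.038],[0.42,0.002,-0.001],-1]]'

```text
clock: 22.5
position: [0.5337, -0.1505, 0.1938]
ee_rot: [-2.229, 1.64, -0.365]
force: [0.8, -0.2, -2.3]
width: 0.501
```

```bash
python3 wr.py w11;python3 - <<'E'
from plan import *
go(bay(-1,-.001,0,.053),rotw(25))
E
```

```text
now 22.55 [ 0.5339 -0.1504  0.194 ] F [-0.  -0.2 -2.7] w 0.496
target [ 0.5732 -0.1369  0.1026] shares [-0.0025, 0.0022, 0.2007] [-0.0007, -0.0009, -0.0006] mm [ -1.3   1.1 100.3] deg [-0.  -0.1 -0. ]
```

View pics/w11.png

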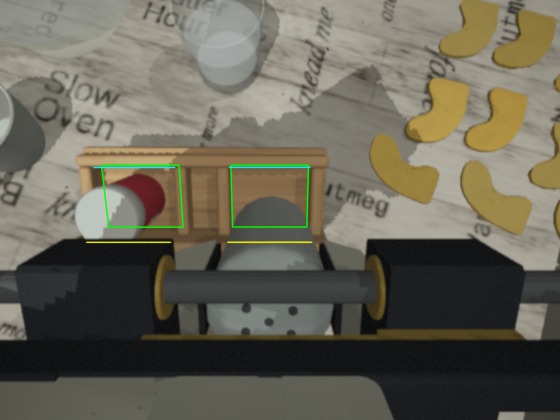

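Call:
play_rows --rows '[[[-0.002,0.002,0.04],[0,0,0],-1],[[-0.002,0.002,0.08],[0,0,0],-1],[[-0.002,0.002,0.12],[0,0,0],-1],[[-0.002,0.002,0.155],[0,0,0],-1],[[-0.002,0.002,0.175],[0,0,0],-1],[[-0.002,0.002,0.19],[0,0,0],-1],[[-0.002,0.002,0.19],[0,0,0],-1]]'

```text
clock: 23.25
position: [0.5707, -0.1371, 0.1071]
ee_rot: [-2.229, 1.64, -0.364]
force: [-0.9, 0.1, -2.6]
width: 0.499
```

Call:
play_rows --rows '[[[0,0,0.003],[0,0,0],-1],[[0,0,0.006],[0,0,0],-1],[[0,0,0.006],[0,0,0],-1]]'

```text
clock: 23.55
position: [0.5718, -0.137, 0.1055]
ee_rot: [-2.228, 1.639, -0.366]
force: [-1.0, -0.4, -2.8]
width: 0.501
```

Call:
play_rows --rows '[[[0,0,0.003],[0,0,0],-1],[[0,0,0.005],[0,0,0],-1],[[0,0,0.005],[0,0,0],-1]]'

```text
clock: 23.85
position: [0.5729, -0.1367, 0.1032]
ee_rot: [-2.228, 1.639, -0.366]
force: [-2.1, -0.3, 2.7]
width: 0.496
```

```bash
python3 - <<'E'
from plan import *
go(bay(-1,-.001,0,.053),rotw(25))
E
```

```text
now 23.85 [ 0.5729 -0.1367  0.1032] F [-2.1 -0.3  2.7] w 0.496
target [ 0.5732 -0.1369  0.1026] shares [0.0006, 0.0002, 0.0012] [-0.0015, -0.0013, -0.0004] mm [0.3 0.1 0.6] deg [-0.1 -0.1 -0. ]
```

Deck contact at the expected height. Settle a touch, release and retreat.

Call:
play_rows --rows '[[[0,0,0.001],[0,0,0],-1],[[0,0,0.001],[0,0,0],0.6],[[0,0,0.001],[0,0,0],0.6],[[0,0,0.001],[0,0,0],0.6],[[0,0,0.001],[0,0,0],0.6],[[0,0,-0.05],[0,0,0],0.6],[[0,0,-0.12],[0,0,0],0.6],[[0,0,-0.2],[0,0,0],0.6],[[0,0,-0.28],[0,0,0],0.6],[[0,0,-0.28],[0,0,0],0.6]]'

```text
clock: 24.85
position: [0.5169, -0.1559, 0.2345]
ee_rot: [-2.226, 1.639, -0.376]
force: [1.8, 0.8, -0.2]
width: 0.799
```

```bash
python3 wr.py w12
```

```text
(no output)
```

View pics/w12.png

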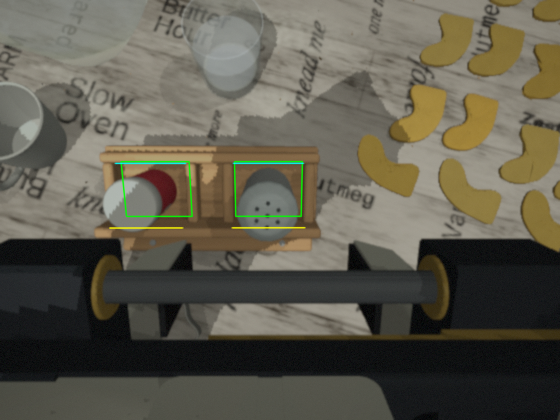

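Call:
play_rows --rows '[[[0.1,0,-0.05],[0,0,0],0.6],[[0.2,0.1,-0.1],[0,0,0],0.6],[[0.3,0.2,-0.1],[0,0,0],0.6],[[0.4,0.3,-0.1],[0,0,0],0.6],[[0.5,0.4,-0.1],[0,0,0],0.6],[[0.6,0.4,-0.1],[0,0,0],0.6],[[0.6,0.4,-0.1],[0,0,0],0.6],[[0.6,0.4,-0.1],[0,0,0],0.6],[[0.6,0.4,-0.1],[0,0,0],0.6]]'

```text
clock: 25.8
position: [0.4096, -0.505, 0.1867]
ee_rot: [-2.225, 1.648, -0.362]
force: [-0.0, 0.1, -0.7]
width: 0.799
```

```bash
python3 - <<'E'
from plan import *
from cell import eyes
o=arm.observe();print(o["clock"],o["position"],o["force"])
for n in("side","top"):
    c=eyes.get_calibration(n)
    im,d=eyes.get_image(n);cv2.imwrite(f"pics/{n}9.png",im[:,:,::-1]);np.save(f"pics/{n}9_P.npy",cloud(c,d))
im=cv2.imread("pics/side9.png")[180:380,180:420]
cv2.imwrite("pics/side9c.png",cv2.resize(im,None,fx=3,fy=3))
E
python3 - <<'E'
from h import *
from fit import *
a=(.579,-.0775,np.radians(17.35))
for n,I in(("top9",None),("side9",None),("w12",240)):
    P=np.load(f"pics/{n}_P.npy")[:I].reshape(-1,3);D=local(P,*a)
    for sg,r,h in((1,.0215,.07),(-1,.023,.093)):
        m=(abs(D[:,1]-.055*sg)<.031)&(abs(D[:,0])<.045)&(D[:,2]>.045)
        X=D[m]
        if len(X)<80: continue
        f=lambda t:cyl(np.c_[X[:,0]-t[2]*X[:,2],X[:,1]-t[3]*X[:,2],X[:,2]-t[4]],t[0],t[1],r,h)
        q=least_squares(f,[0,.055*sg,0,0,0],loss="soft_l1",f_scale=.002)
        print(n,"left tub" if sg==1 else "right shaker",len(X),"u,v,tilt_u,tilt_v,n0",q.x.round(4))
E
```

```text
25.8 [ 0.40963671 -0.50501164  0.1866781 ] [-0.00353425  0.0881048  -0.66486048]
top9 left tub 389 u,v,tilt_u,tilt_v,n0 [-0.003   0.052   0.0429  0.0491  0.0009]
top9 right shaker 550 u,v,tilt_u,tilt_v,n0 [-0.0015 -0.0552 -0.0029 -0.0165  0.0028]
side9 left tub 611 u,v,tilt_u,tilt_v,n0 [-0.0028  0.0585  0.0213 -0.0689 -0.0016]
side9 right shaker 1061 u,v,tilt_u,tilt_v,n0 [-0.0024 -0.0573  0.0102  0.0359  0.0006]
w12 left tub 2687 u,v,tilt_u,tilt_v,n0 [-0.0011  0.0585  0.0173 -0.0425  0.0002]
w12 right shaker 3168 u,v,tilt_u,tilt_v,n0 [ 0.0011 -0.0544 -0.0345  0.0037  0.0018]
```

View pics/side9c.png

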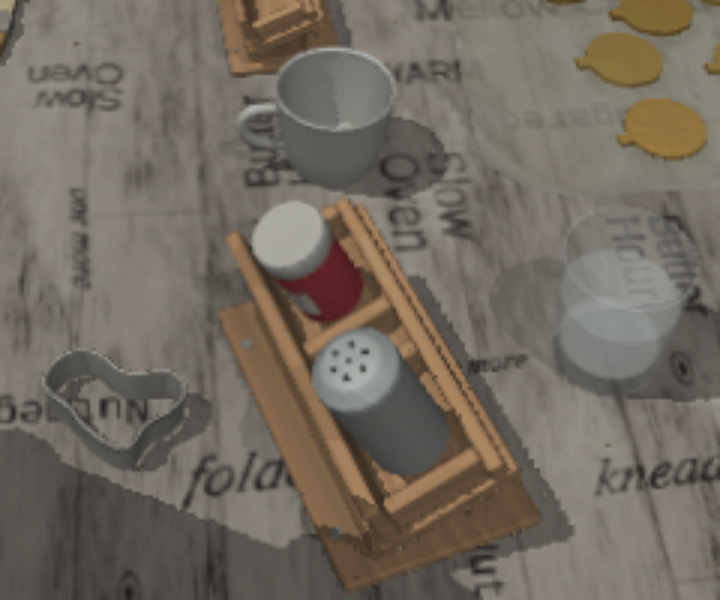

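The picture shows both containers fully down in the swapped bays, lids up: the tub lid at about crop (290,240) and the shaker lid at (355,365). The mug, tumbler and cutter sit at the same pixels as at the start.

```bash
python3 -c "
from cell import arm
print(arm.sign_off())"
```

```text
the job is handed in; nothing more can be done
None
```

The swap is done and handed in at about 26 s: the tub now stands in the left bay and the shaker in the right bay. I stood the shaker on the table to the right of the rack, moved the tub across, then put the shaker into the right bay.

- **What went wrong:** my first stand-down of the shaker caught the edge of a biscuit on the table, with a contact force of about 28 N. It leaned about 9° without falling, so I re-gripped it and stood it upright on the bare table. I did not compare the biscuit's position before and after.
- **Last checks:** the final fits from all three cameras put both bases within 3 mm of the deck and within about 4 mm of the bay middles. Both are lid up. The shaker's axis is within about 2° of the deck normal.
- **Disagreement:** the fits differ on the tub's sideways tilt, from +3° to −4°. In the pictures it looks straight, so I took this as fitting noise.
- **Other objects:** in the side picture the mug, tumbler and cutter are at the same pixels as at the start. The arm was well clear, touching nothing, when I handed in.

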